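Set sprung tweezers to the marked gap and hold them there

ROBOT

A 6-joint arm with a two-finger parallel gripper is mounted at the origin on the work surface. World frame = base frame: x ahead of the robot, y to its left, z up, the work surface at z = 0. Lengths are in m, angles in degrees, forces in N, time in s.
With the tool pointing down it reaches from about 0.4 to 0.825 m from the base axis. Payload 7 kg.
Tool frame: the origin (TCP) lies midway between the tips of the shut fingers; the grasp point (between the pads) lies 19 mm behind it; y points along the fingers, z is the direction in which the jaws open and shut, and the axes are right-handed (so a half turn about y gives the same grasp; the last joint's range is limited). The gripper opens to 88 mm and grips with 3 to 60 N. Pads are 19 mm wide; open, the fingers measure 130 mm over their backs; the gripper's body (78 mm by 193 mm) begins 47 mm behind the grasp point.
Start: joints at [-57.863, 20.546, 0.682, 0, -70.136, -16.507], TCP at [0.182, -0.65, 0.227] pointing down, gripper open.
Joint ranges: [-176.03, 176.03], [-82.01, 121.73], [-58.28, 71.71], [-173.87, 95.51], [-174.79, -0.11], [-173.66, 173.66]. Speed limits (degrees/s): [136.94, 136.94, 172.46, 180, 180, 180].

INTERFACE

Orientations are given as [roll, pitch, yaw] about the fixed x, y, z axes, in that order (R = Rz(yaw) Ry(pitch) Rx(roll)).
In Python, from plant import ctrl gives the robot as it stands.
- The arm moves only by the tool step_arm, never from a script. Its argument "rows" is a list that holds one entry, the list of rows, each a list of 7 numbers: the gripper command: -1 is shut, 1 is fully open, values between are in proportion, then the shift along the world's x, y, z in cm, then the turn, a rotation vector about the world's x, y, z in degrees. In form: [[[fingers, tx, ty, tz, rx, ry, rz], ...]]. A call has 1 to 12 rows; each row shifts and turns the commanded pose from where the row before left it; what a row does not reach is not made up. A row lasts 1/8 s, in which the tool goes at most 62.5 mm and 10.7 degrees, less where a joint would pass 70% of its speed; a pose out of reach is approached as far as the arm can. A call is refused whole if a number of a shift passes 6.25 or a number of a turn 10.7, either way. A call with a gripper value outside its range is refused whole. The fingers move at their own pace and stop on an object; the grip force is fixed at half the most. Time passes only in rows, so rows that do not move let the fingers close. It gives the time, the measured TCP pose, the force and the opening at its end, in the units of the state.
- ctrl.get_obs(): the state, without advancing time (a new reading comes with each control period).
- ctrl.snapshot(name): name is "scene" or "top" or "wrist"; returns the picture (420x560x3 uint8, blue, green, red); there is no depth.
- ctrl.camera_params(name): a dict with "vertical_fov" (degrees; the focal length in pixels is half the picture's height over the tangent of half this angle, whatever the lens; pixels are square), "cx", "cy" (the principal point, pixels), "rvec" (rotation vector, rad) and "tvec" (3), from world to camera coordinates, as OpenCV has them. Camera axes: x right, y down, z forward; pixel columns grow to the right and rows downward; lengths in m; the calibration is good to about 2 mm. A picture is of the moment at which its call begins: read the wrist's pose just before it. camera_params takes no time and is no camera call; for the wrist camera it gives the pose at the moment of the call.
- ctrl.close_job(): hands the job in, once; it reports no verdict.
The state is a dict: "clock": time; "joint_pos": joint angles; "qvel": joint speeds; "tau": joint torques, N m; "tool_pos": TCP position; "orientation": TCP orientation; "force": force on the tool from outside, world axes, zero at the start; "moment": the same for the moment, N m; "opening": finger opening in m.
Only numpy, scipy, OpenCV 4.12 (cv2) and the standard library are available. Lean on these libraries where they do the work, as an engineer would, in place of code of your own. Each camera call takes 0.05 s, during which the arm holds its last target. There are 200 camera calls.

TASK

Take the sprung tweezers out of their stand and hold them upright, tips down, just above the setting block whose two lines are closer together (within about a centimetre of it, not touching). Squeeze them so that each tip stands over its own line, and keep that gap steady for a couple of seconds: finish while still holding them there, letting nothing go. Leave everything else on the bench where it is.

Things in the scene. Friction and masses are not known exactly. Their poses are not given: they have to be found in the camera images.
- tweezers: Steel sprung tweezers, 50 g, 118 mm tall, standing tips down in the stand's larger pocket. Origin: midway between the relaxed tips, at their lower ends; z up to the closed head; y from the fixed arm to the moving arm, the line along which they are squeezed. A half turn about z makes no difference. The frame belongs to the fixed arm: it tilts by half the joint value when squeezed evenly.
- grip (a point): Grip point, 57 mm above the tweezers' origin, head top 61 mm above it. Each arm has here a black ribbed pad, 12 mm wide (x), 26 mm tall. Outer faces 32 mm apart relaxed, 24 mm and parallel at the marked gap; 28 mm is enough to carry them. Spring force at the pads: 2 N at first, 5.5 N at the marked gap, 8 N shut: squeeze by position with a higher force limit. From above, close along y.
- squeeze (a joint): How far the tweezers are squeezed, rad: 0 relaxed (tip gap 30 mm, centre to centre), 0.139 at the marked gap of 14 mm, 0.23 nearly shut (3.5 mm). Tip gap in mm = 30 - 115 x value. It springs back when let go.
- tip_fixed (a point): Middle of the lower end of the fixed-side arm's tip (tip 6 mm along x, 3 mm along y); 15 mm to the -y side of the tweezers' origin when relaxed.
- tip_moving (a point): Middle of the lower end of the moving arm's tip; 15 mm to the +y side of the tweezers' origin when relaxed. The tip gap is the distance between tip_fixed and tip_moving.
- stand: Fixed holder on a dark steel base plate 100 x 70 x 4 mm; origin under it, z up. Two open grey pockets 28 mm tall with floors 5 mm above the table: the larger (inside 14 x 37 mm, centre 22 mm to the -x side of the origin) holds the tweezers, their y along the stand's y; the smaller (inside 14 x 14 mm, 30 mm to the +x side) holds the trimmer.
- block_narrow: Fixed aluminium setting block, 50 (x) x 70 (y) x 25 mm tall, origin centre of its underside. On top two black lines, 34 mm long along its x and 2 mm wide, 14 mm apart centre to centre (at y = -7 and +7 mm). This is the one to use. It and block_wide may stand in either order.
- block_narrow_mark (a point): Middle between the two lines on the top face of block_narrow (25 mm above the table); axes as the block.
- block_wide: Fixed aluminium setting block of the same size and look, but with its lines 26 mm apart. Not to be used.
- trimmer: White plastic trimming tool, 13 mm thick at most, 95 mm tall, standing loose in the stand's smaller pocket, 52 mm from the tweezers. Origin at its lower end. Leave it.
- driver: Screwdriver with orange handle, 170 mm, lying on the bench; origin under its middle. Leave it.
- module: Aluminium electronics module, 92 x 50 x 22 mm, with a black connector; origin under its middle. Leave it.
- relay: Small black relay, 30 x 20 x 20 mm; origin under it. Leave it.
- reel: Grey plastic reel, 60 mm across, 28 mm tall; origin under it. Leave it.
- pliers: Pliers with red grips, about 145 mm long, 15 mm high, lying; origin at the joint. Leave them.
- cup: Black plastic cup, 68 mm across, 80 mm tall; origin under it. Leave it.
Not all that is in view belongs to the job. Leave any green look-alike of the block_narrow alone. What is shaped like the stand but green is not meant.

How it is judged (in metres and radians):
On the way, in this order (a step that is already met when the one before it is completed fails the run):
1. the tweezers are lifted clear of the stand, held by the gripper (contact force between the fingers and tweezers above 0.8 N and height (world z) of each of tip_fixed, tip_moving above 0.035 m), for 0.2 s.
2. the tips are held steady over the closer pair of lines at the marked gap (contact force between the fingers and tweezers above 0.8 N and distance between tip_fixed and tip_moving between 0.011 and 0.017 m and ((y of tip_fixed in the frame of block_narrow_mark between -0.0103 and -0.0037 m and y of tip_moving in the frame of block_narrow_mark between 0.0037 and 0.0103 m) or (y of tip_fixed in the frame of block_narrow_mark between 0.0037 and 0.0103 m and y of tip_moving in the frame of block_narrow_mark between -0.0103 and -0.0037 m)) and x of tip_fixed in the frame of block_narrow_mark between -0.017 and 0.017 m and z of tip_fixed in the frame of block_narrow_mark between 0.0005 and 0.015 m and x of tip_moving in the frame of block_narrow_mark between -0.017 and 0.017 m and z of tip_moving in the frame of block_narrow_mark between 0.0005 and 0.015 m and angle between tweezers's own z axis and vertical below 0.3 rad and contact force between tweezers and block_narrow below 0.2 N and contact force between tweezers and block_wide below 0.2 N and contact force between tweezers and stand below 0.2 N and linear speed of tweezers below 0.03 m/s and velocity of joint squeeze between -0.08 and 0.08 rad/s), for 0.8 s.
At the end, for the whole second after the job is handed in: Gripper holds the tweezers upright (0.3 rad), touching neither block nor stand: tips 0.5-15 mm above block_narrow, each within 3.3 mm sideways of its own line and within the line's length, tip gap 11-17 mm between centres, steady (under 30 mm/s, 0.08 rad/s); the rest left in place (all of step 2); the arm keeps its last pose, push and grip.
It fails at once if another object on the bench is moved by more than 30 mm or the trimmer is knocked over (distance of any of trimmer, driver, module, relay, reel, pliers, cup from where it was at the start of the episode above 0.03 m or angle between trimmer's own z axis and vertical above 0.6 rad).
It also fails if it takes over 42 s, if anything falls off the work surface, if the arm or the gripper's body presses on something with over 40 N, if the wrist force passes 120 N, or if a joint passes its speed limit or range.

## Working session

There is one attempt and no reset: what is moved stays moved. The work goes in short steps, Python scripts to look and compute and a tool call to move; the robot and the scene stay as the last step left them, time stands still between calls to the robot, and variables do not carry over. Pictures are saved under pics/ and viewed, about 8 in all and at most 12, crops included, and the job is handed in when it is done.

Besides the shell and the picture viewer there is one more tool, called after "Request:" as a command line: name --argument value ..., lists and objects as JSON in quotes. step_arm: Moves the arm, as the interface text tells. Its arguments: {"type":"object","properties":{"rows":{"type":"array"}},"required":["rows"]}

```bash
mkdir -p pics
cat > h.py <<'E'
import numpy as np, cv2
from plant import ctrl
def snap(name,fn=None):
    p=ctrl.camera_params(name); im=ctrl.snapshot(name)
    if fn: cv2.imwrite('pics/'+fn,im)
    return im,p
def K(p,h=420):
    f=h/2/np.tan(np.radians(p['vertical_fov'])/2)
    return np.array([[f,0,p['cx']],[0,f,p['cy']],[0,0,1]])
def ray(p,uv,z):
    R=cv2.Rodrigues(np.array(p['rvec'],float))[0]; t=np.array(p['tvec'],float).ravel()
    c=-R.T@t; d=R.T@np.linalg.inv(K(p))@np.array([uv[0],uv[1],1.])
    return c+d*(z-c[2])/d[2]
def proj(p,X):
    return cv2.projectPoints(np.array(X,float).reshape(-1,3),np.array(p['rvec'],float),np.array(p['tvec'],float),K(p),None)[0].reshape(-1,2)
E
python3 - <<'E'
from h import *
print(ctrl.get_obs())
a,p=snap('top','top0.png'); b,q=snap('scene','scene0.png'); print(p);print(q); print(ctrl.camera_params('wrist'))
E
```

```text
{'clock': 0.0, 'joint_pos': array([-5.78635084e+01,  2.05925646e+01,  6.30850316e-01, -1.94470612e-02,
       -7.01370003e+01, -1.65054982e+01]), 'qvel': array([ 0.08857494,  0.0347969 ,  0.07898553, -0.00177732, -0.01551832,
       -0.0520233 ]), 'tau': array([-1.63360477e-03, -5.82714951e+01,  2.93061233e+01,  6.99728251e+00,
        6.99762837e-03, -2.05653159e-04]), 'tool_pos': array([ 0.1816768 , -0.64954974,  0.22558987]), 'orientation': array([-8.99001591e+01,  1.05203423e-02,  1.56243792e+01]), 'force': array([-0.72384787,  0.39964555,  0.23644265]), 'moment': array([ 0.04288755, -0.01476739,  0.01626019]), 'opening': 0.08772141630568038}
{'vertical_fov': 47.81261797100011, 'cx': 277.91266777662844, 'cy': 200.60543257303053, 'rvec': array([ 2.1707526 , -2.16901427,  0.08405974]), 'tvec': array([0.04214375, 0.53937492, 1.13907483])}
{'vertical_fov': 51.238379416776326, 'cx': 282.55151134131523, 'cy': 205.01862262652722, 'rvec': array([ 2.06921279,  0.55351527, -0.27665431]), 'tvec': array([-0.47484592, -0.0569774 ,  1.14063598])}
{'vertical_fov': 58.17290645052045, 'cx': 278.60802615806847, 'cy': 203.19217784052742, 'rvec': array([-1.79283258, -2.36421242, -0.31474352]), 'tvec': array([ 0.67426792, -0.03182239,  0.38932447])}
```

View pics/top0.png

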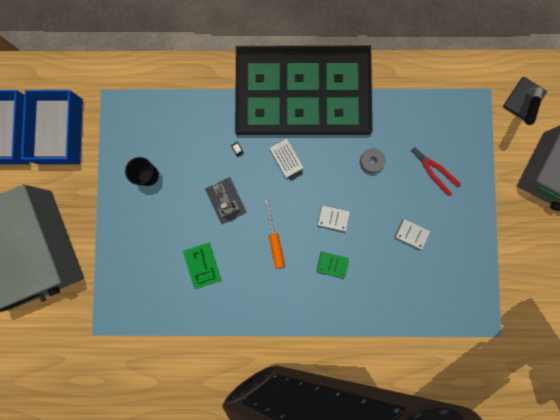

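View pics/scene0.png

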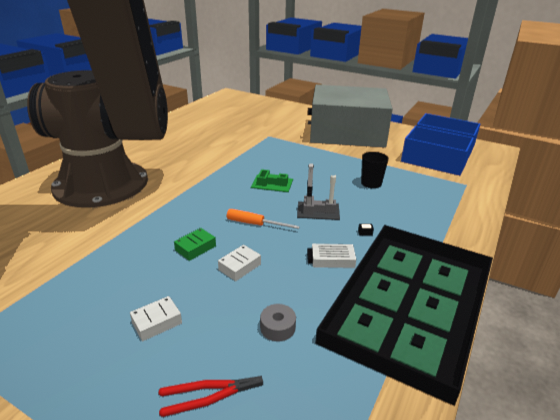

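The stand is at top pixel (225,200), with a green look-alike at (202,265). There are two white blocks, at (334,218) and (413,234), and a green one at (333,265). I'll make a close crop to check the choice and measure.

Run:
```python
from h import *
im=cv2.imread('pics/top0.png'); p=ctrl.camera_params('top')
c=lambda x,y,r=26:cv2.resize(im[y-r:y+r,x-r:x+r],(390,390),interpolation=cv2.INTER_CUBIC)
sc=cv2.imread('pics/scene0.png')
s=cv2.resize(sc[155:225,285:355],(390,390),interpolation=cv2.INTER_CUBIC)
cv2.imwrite('pics/crop.png',cv2.resize(np.vstack([np.hstack([c(225,200),s]),np.hstack([c(334,218),c(413,234)])]),(600,600)))
hsv=cv2.cvtColor(im,cv2.COLOR_BGR2HSV)
for (x,y) in [(334,218),(413,234)]:
    m=np.zeros(im.shape[:2],np.uint8); r=26
    m[y-r:y+r,x-r:x+r]=((hsv[...,1]<40)&(hsv[...,2]>130))[y-r:y+r,x-r:x+r]*255
    cn=max(cv2.findContours(m,0,2)[0],key=cv2.contourArea); rect=cv2.minAreaRect(cn)
    B=np.array([ray(p,u,.025) for u in cv2.boxPoints(rect)])
    e=[np.linalg.norm(B[i]-B[i+1]) for i in range(2)]; L=B[1]-B[0] if e[0]>e[1] else B[2]-B[1]
    print(x,y,rect,'ctr',B.mean(0).round(4),'edges',np.round(e,4),'long dir deg',np.degrees(np.arctan2(L[1],L[0])).round(1))
    # dark lines inside
    d=np.zeros_like(m); cv2.drawContours(d,[cv2.convexHull(cn)],-1,255,-1); d=cv2.erode(d,np.ones((3,3)))
    dk=((d>0)&(im.max(2)<110)).astype(np.uint8); n,l,st,ce=cv2.connectedComponentsWithStats(dk)
    print([(st[i,4],ray(p,ce[i],.025).round(4)) for i in range(1,n) if st[i,4]>5])
for n,z in [((225,200),.03)]: print(ray(p,n,z))
```

```text
334 218 ((333.3971252441406, 217.67327880859375), (29.527719497680664, 20.435731887817383), 12.26477336883545) ctr [ 0.4975 -0.093   0.025 ] edges [0.0501 0.072 ] long dir deg -102.3
[]
413 234 ((412.9107666015625, 233.7521209716797), (29.6461181640625, 20.70438003540039), 25.20112419128418) ctr [ 0.4585 -0.2857  0.025 ] edges [0.0508 0.0713] long dir deg -115.5
[]
[0.54029225 0.17202686 0.03      ]
```

View pics/crop.png

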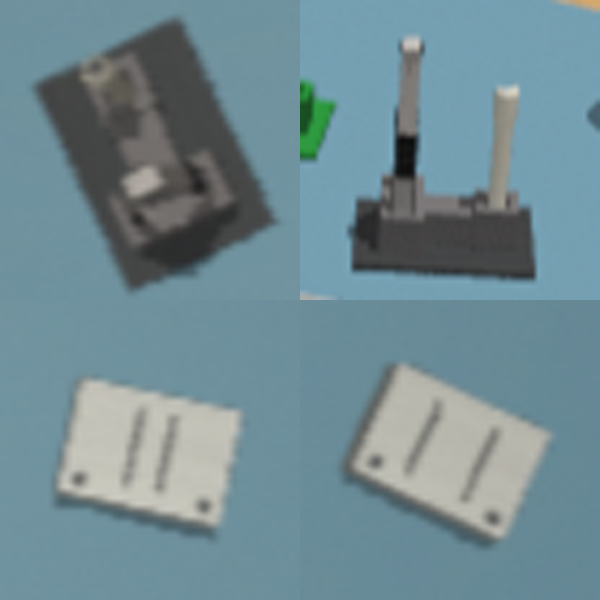

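The crop shows the stand with the tweezers' silver head at crop (140,182) in the lower pocket and the trimmer at (98,75). The left block, top pixel (334,218), has the closer lines, so it is block_narrow; the right one is block_wide. Next I work out the stand pose from the plate corners and the tweezers' head from two views.

Run:
```python
from h import *
p=ctrl.camera_params('top'); q=ctrl.camera_params('scene')
f=52/300
C=np.array([ray(p,(199+x*f,174+y*f),.004) for x,y in [(35,88),(180,18),(275,220),(130,290)]])
o=C.mean(0); ux=(C[0]+C[1]-C[2]-C[3]); ux/=np.linalg.norm(ux); yaw=np.degrees(np.arctan2(ux[1],ux[0]))
print('stand',o,yaw,[np.linalg.norm(C[i]-C[(i+1)%4]).round(4) for i in range(4)])
print('pocket',o-.022*ux)
print('head top view',ray(p,(199+141*f,174+181*f),.123))
print('head scene',ray(q,(285+110/300*70,155+45/300*70),.121))
o=ctrl.get_obs(); 
from scipy.spatial.transform import Rotation as R
M=R.from_euler('xyz',o['orientation'],degrees=True).as_matrix(); print(M.round(3))
w=ctrl.camera_params('wrist'); Rw=cv2.Rodrigues(w['rvec'])[0]; print('cam pos in tool',M.T@(-Rw.T@w['tvec']-o['tool_pos']),'\n',(M.T@Rw.T).round(3))
```

```text
stand [0.54108355 0.17311889 0.004     ] 25.655043533140187 [np.float64(0.0699), np.float64(0.0977), np.float64(0.0694), np.float64(0.0975)]
pocket [0.52125238 0.16359395 0.004     ]
head top view [0.51970287 0.1638297  0.123     ]
head scene [0.52306508 0.16212639 0.121     ]
[[ 0.963 -0.001 -0.269]
 [ 0.269  0.001  0.963]
 [-0.    -1.     0.001]]
cam pos in tool [-7.03291203e-02 -1.57463580e-01 -5.57677151e-05] 
 [[-0.001  0.965  0.261]
 [ 0.    -0.261  0.965]
 [ 1.     0.001  0.   ]]
```

Tweezers are at about (0.521, 0.163) with yaw 25.7°, and the block mark is at (0.4975, -0.093) with its y axis at 77.7°. The head stands 61 mm above the grip point, but the gripper body begins only 47 mm behind the grasp point. So I'll grip high on the pads, with TCP z ≈ 0.062. Moving to hover.

Request:
step_arm --rows '[[[1,3.35,3.74,0,0,0,1.25],[1,3.35,3.74,0,0,0,1.25],[1,3.35,3.74,0,0,0,1.25],[1,3.35,3.74,0,0,0,1.25],[1,3.35,3.74,0,0,0,1.25],[1,3.35,3.74,0,0,0,1.25],[1,3.35,3.74,0,0,0,1.25],[1,3.35,3.74,0,0,0,1.25]]]'

```text
clock: 1.1
tool_pos: [0.4506, -0.3493, 0.2264]
orientation: [-90.0, 0.0, 25.7]
force: [0.8, 0.1, 0.1]
opening: 0.0876
```

Request:
step_arm --rows '[[[1,0.64,4.66,0,0,0,0],[1,0.64,4.66,0,0,0,0],[1,0.64,4.66,0,0,0,0],[1,0.64,4.66,0,0,0,0],[1,0.64,4.66,0,0,0,0],[1,0.64,4.66,0,0,0,0],[1,0.64,4.66,0,0,0,0],[1,0.64,4.66,0,0,0,0],[1,0.64,4.66,0,0,0,0],[1,0.64,4.66,0,0,0,0],[1,0.64,4.66,0,0,0,0],[1,0,0,0,0,0,0]]]'

```text
clock: 2.6
tool_pos: [0.5203, 0.1644, 0.2258]
orientation: [-90.0, 0.1, 25.8]
force: [-0.6, 0.8, 0.9]
opening: 0.0876
```

Run:
```python
from h import *
o=ctrl.get_obs(); print(o['clock'],o['tool_pos'],o['orientation'],o['force'],o['joint_pos'])
im,p=snap('wrist','w1.png')
import pickle; pickle.dump(p,open('w1.pkl','wb'))
u=np.radians(25.65); ux=np.array([np.cos(u),np.sin(u),0]);uy=np.array([-np.sin(u),np.cos(u),0]);c=np.array([.521,.1633,0])
print('pred head',proj(p,c+[0,0,.123]),'pads',proj(p,[c+s*.016*uy+[0,0,.075] for s in(-1,1)]))
```

```text
2.6 [0.52028942 0.16435753 0.22583163] [-8.99994680e+01  5.10169204e-02  2.57986643e+01] [-0.58054497  0.78968652  0.8821841 ] [ 3.81029484e+01  8.43965792e+00 -1.57514468e+01 -1.24834639e-02
 -6.58586274e+01 -1.02299174e+02]
pred head [[276.84109698 203.62736603]] pads [[257.99634581 188.60603274]
 [296.21887795 188.7290552 ]]
```

View pics/w1.png

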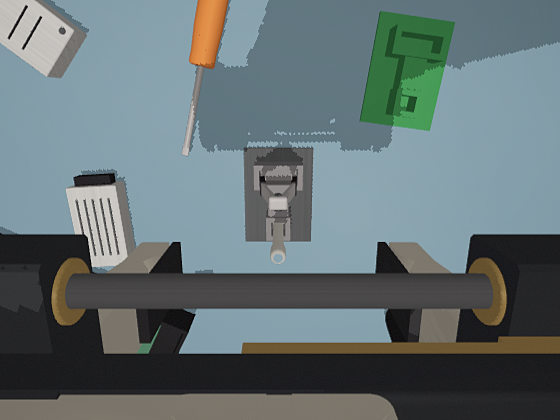

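The wrist view agrees with the prediction: head at (278,203) against (277,204), the stand square to the image, and the trimmer at (278,255) on the far side. Descending straight down, slowly at the end.

Request:
step_arm --rows '[[[1,0.03,-0.04,-3,0,0,0],[1,0,0,-3,0,0,0],[1,0,0,-3,0,0,0],[1,0,0,-3,0,0,0],[1,0,0,-2,0,0,0],[1,0,0,-1,0,0,0],[1,0,0,-0.7,0,0,0],[1,0,0,-0.6,0,0,0],[1,0,0,0,0,0,0]]]'

```text
clock: 3.78
tool_pos: [0.5205, 0.1613, 0.0636]
orientation: [-90.0, 0.0, 25.6]
force: [0.1, -0.5, -0.2]
opening: 0.0873
```

Run:
```python
from h import *
print(ctrl.get_obs()['force'])
snap('wrist','w2.png')
```

```text
[ 0.1216     -0.53616312 -0.2168292 ]
```

View pics/w2.png

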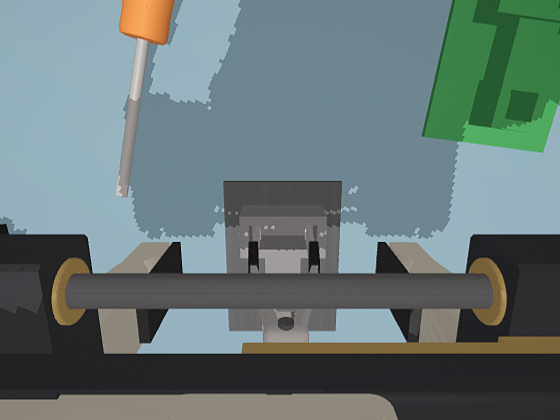

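No contact force and the fingers straddle the pads (pads at 253/314, fingers at 181/377), but the TCP sits about 2 mm low in y. Nudge, then close to about 27 mm.

Request:
step_arm --rows '[[[1,-0.03,0.22,0,0,0,0],[1,0,0,0,0,0,0],[0,0,0,0,0,0,0],[-0.25,0,0,0,0,0,0],[-0.25,0,0,0,0,0,0],[-0.33,0,0,0,0,0,0],[-0.39,0,0,0,0,0,0],[-0.39,0,0,0,0,0,0],[-0.39,0,0,0,0,0,0]]]'

```text
clock: 4.95
tool_pos: [0.5202, 0.1636, 0.0635]
orientation: [-90.0, 0.0, 25.6]
force: [-0.1, 0.1, -1.2]
opening: 0.0275
```

Run:
```python
from h import *
o=ctrl.get_obs();print(o['force'],o['moment'],o['tool_pos'])
im,_=snap('wrist','w3.png')
cv2.imwrite('pics/w3c.png',cv2.resize(im[160:370,150:430],(800,600),interpolation=cv2.INTER_CUBIC))
```

```text
[-0.09311253  0.05512848 -1.21356348] [-2.61059577e-05  1.44281055e-02  4.87497298e-04] [0.52020873 0.16355698 0.06351942]
```

View pics/w3c.png

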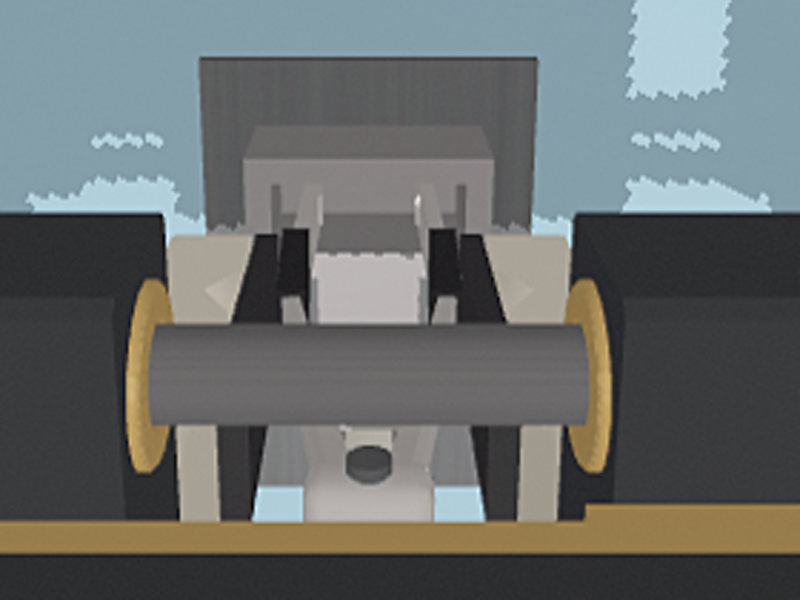

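The fingers hold both pads symmetrically (black ribbed pads at crop 295 and 445) at 27.5 mm opening. Lifting.

Request:
step_arm --rows '[[[-0.39,0,0,0.5,0,0,0],[-0.39,0,0,1,0,0,0],[-0.39,0,0,1.5,0,0,0],[-0.39,0,0,1.5,0,0,0],[-0.39,0,0,1.5,0,0,0],[-0.39,0,0,1,0,0,0],[-0.39,0,0,0.5,0,0,0],[-0.39,0,0,0,0,0,0],[-0.39,0,0,0,0,0,0],[-0.39,0,0,0,0,0,0]]]'

```text
clock: 6.25
tool_pos: [0.52, 0.1634, 0.138]
orientation: [-90.0, 0.1, 25.6]
force: [0.6, 0.4, -0.8]
opening: 0.0267
```

Run:
```python
from h import *
o=ctrl.get_obs();print(o['force'],o['moment'],o['tool_pos'],o['opening'])
im,p=snap('scene','s2.png'); im2,_=snap('wrist','w4.png')
u,v=proj(p,[.52,.163,.10])[0].astype(int); print(u,v)
a=cv2.resize(im[v-60:v+60,u-50:u+50],(400,480),interpolation=cv2.INTER_CUBIC)
b=cv2.resize(im2[160:340,205:355],(400,480),interpolation=cv2.INTER_CUBIC)
cv2.imwrite('pics/c4.png',np.hstack([a,b]))
```

```text
[ 0.62296605  0.44255131 -0.77405849] [-0.00332748  0.02139858 -0.00152797] [0.51998753 0.16340323 0.13802201] 0.026680256689220243
309 173
```

View pics/c4.png

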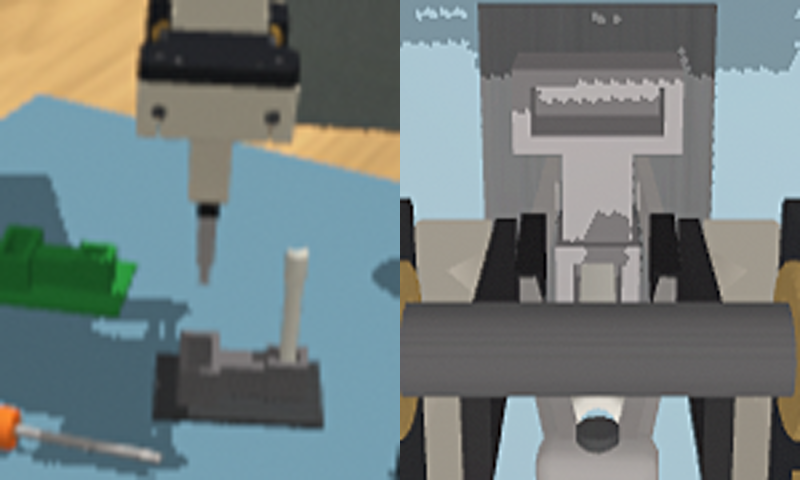

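The tweezers hang upright, clear of the stand, and the trimmer is still standing. Carry them to the block while turning -38°, then squeeze to about 24 mm.

Request:
step_arm --rows '[[[-0.39,-0.1,-1.1,0,0,0,-1.6],[-0.39,-0.2,-2.2,0,0,0,-3.3],[-0.39,-0.2,-2.3,0,0,0,-3.3],[-0.39,-0.2,-2.3,0,0,0,-3.3],[-0.39,-0.2,-2.3,0,0,0,-3.3],[-0.39,-0.2,-2.3,0,0,0,-3.3],[-0.39,-0.2,-2.3,0,0,0,-3.3],[-0.39,-0.2,-2.3,0,0,0,-3.3],[-0.39,-0.2,-2.3,0,0,0,-3.3],[-0.39,-0.2,-2.3,0,0,0,-3.3],[-0.39,-0.2,-2.3,0,0,0,-3.3],[-0.39,-0.15,-1.64,0,0,0,-3.3]]]'

```text
clock: 7.85
tool_pos: [0.4969, -0.0948, 0.1387]
orientation: [-90.0, -0.0, -12.6]
force: [-0.8, -0.3, -0.1]
opening: 0.0268
```

Request:
step_arm --rows '[[[-0.41,0,0,-1,0,0,0],[-0.43,0,0,-1,0,0,0],[-0.45,0,0,-0.5,0,0,0],[-0.46,0,0,0,0,0,0],[-0.46,0,0,0,0,0,0],[-0.46,0,0,0,0,0,0]]]'

```text
clock: 8.6
tool_pos: [0.498, -0.0926, 0.1138]
orientation: [-90.0, -0.0, -12.2]
force: [0.3, -0.5, -0.9]
opening: 0.0236
```

Run:
```python
from h import *
import pickle
o=ctrl.get_obs();print(o['force'],o['tool_pos'],o['orientation'],o['opening'])
im,p=snap('wrist','w5.png'); pickle.dump((p,o['tool_pos']),open('w5.pkl','wb'))
cv2.imwrite('pics/c5.png',cv2.resize(im[60:285,130:430],(800,600),interpolation=cv2.INTER_CUBIC))
```

```text
[ 0.26011493 -0.53744948 -0.90291369] [ 0.49800234 -0.09260252  0.11383251] [-8.99900447e+01 -3.02690308e-02 -1.22444864e+01] 0.023614218463871024
```

View pics/c5.png

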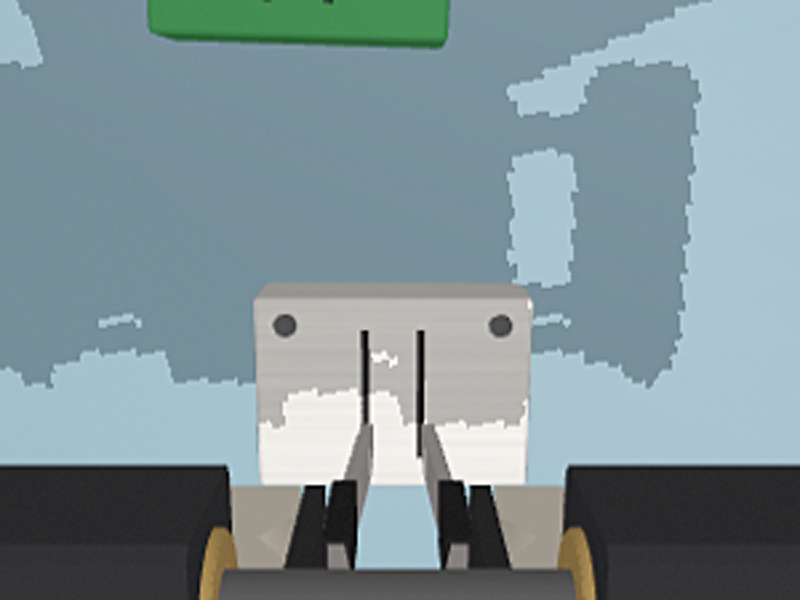

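The block and both tips are clear here: lines at crop columns 365 and 420, tip ends near (367,427) and (429,427). Measuring both in the block frame.

Run:
```python
from h import *
import pickle
p,t=pickle.load(open('w5.pkl','rb'))
f=lambda x,y:(129.8+x*.375,59.8+y*.375)
yaw=np.radians(-12.25);uy=np.array([-np.sin(yaw),np.cos(yaw)]);ux=np.array([np.cos(yaw),np.sin(yaw)])
P=lambda n,c,z:(lambda w:print(n,w.round(4),'x,y rel TCP mm',((w[:2]-t[:2])@ux*1e3).round(1),((w[:2]-t[:2])@uy*1e3).round(1)))(ray(p,f(*c),z))
for n,c in [('L1 top',(364.5,331)),('L1 mid',(366,420)),('L2 top',(420.5,331)),('L2 mid',(420.5,420)),('L2 bot',(420,457)),('corner l',(254,300)),('corner r',(531,301)),('hole l',(284.5,325)),('hole r',(500.5,325))]: P(n,c,.025)
for z in (.054,.057): 
    for n,c in [('tipL',(367,427)),('tipR',(429,427))]: P(n+str(z),c,z)
```

```text
L1 top [ 0.4796 -0.0971  0.025 ] x,y rel TCP mm -17.0 -8.2
L1 mid [ 0.5024 -0.1018  0.025 ] x,y rel TCP mm 6.3 -8.0
L2 top [ 0.4826 -0.0834  0.025 ] x,y rel TCP mm -17.0 5.8
L2 mid [ 0.5054 -0.0882  0.025 ] x,y rel TCP mm 6.3 5.9
L2 bot [ 0.5152 -0.0903  0.025 ] x,y rel TCP mm 16.3 5.9
corner l [ 0.4662 -0.1221  0.025 ] x,y rel TCP mm -24.8 -35.6
corner r [ 0.4809 -0.055   0.025 ] x,y rel TCP mm -24.6 33.1
hole l [ 0.4739 -0.1162  0.025 ] x,y rel TCP mm -18.5 -28.2
hole r [ 0.4853 -0.0635  0.025 ] x,y rel TCP mm -18.6 25.7
tipL0.054 [ 0.4955 -0.0991  0.054 ] x,y rel TCP mm -1.1 -6.9
tipR0.054 [ 0.4984 -0.0854  0.054 ] x,y rel TCP mm -1.1 7.1
tipL0.057 [ 0.4946 -0.0988  0.057 ] x,y rel TCP mm -2.0 -6.8
tipR0.057 [ 0.4975 -0.0853  0.057 ] x,y rel TCP mm -2.1 7.0
```

The tip gap is about 14 mm, and the tip midpoint is about 1.2 mm to the +y side of the line midpoint. Shift by -1.2 mm and lower 23 mm, so the tips end about 7 mm above the block.

Request:
step_arm --rows '[[[-0.46,-0.03,-0.12,-0.5,0,0,0],[-0.46,0,0,-0.5,0,0,0],[-0.46,0,0,-0.5,0,0,0],[-0.46,0,0,-0.4,0,0,0],[-0.46,0,0,-0.3,0,0,0],[-0.46,0,0,-0.1,0,0,0],[-0.46,0,0,0,0,0,0],[-0.46,0,0,0,0,0,0]]]'

```text
clock: 9.65
tool_pos: [0.4975, -0.094, 0.0907]
orientation: [-90.0, -0.0, -12.3]
force: [0.8, -0.9, -0.1]
opening: 0.0236
```

Run:
```python
from h import *
import pickle
o=ctrl.get_obs();print(o['force'],o['tool_pos'],o['orientation'],o['opening'])
im,p=snap('wrist','w6.png'); s,q=snap('scene','s6.png'); pickle.dump((p,o['tool_pos'],q),open('w6.pkl','wb'))
a=cv2.resize(im[180:300,220:340],(400,400),interpolation=cv2.INTER_CUBIC)
u,v=proj(q,[.497,-.094,.035])[0].astype(int); print(u,v)
b=cv2.resize(s[v-30:v+30,u-30:u+30],(400,400),interpolation=cv2.INTER_CUBIC)
cv2.imwrite('pics/c6.png',np.hstack([a,b]))
```

```text
[ 0.75857464 -0.89936466 -0.1217957 ] [ 0.49753526 -0.09402368  0.09069994] [-8.99960288e+01 -1.41230529e-02 -1.22683988e+01] 0.02364363307130606
238 252
```

View pics/c6.png

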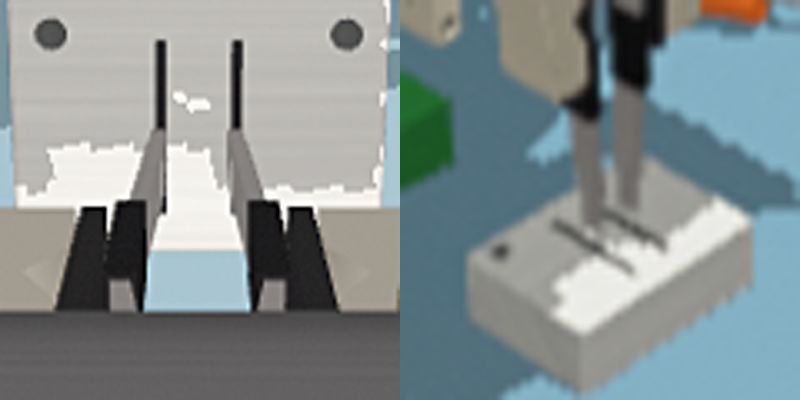

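Each tip end lies on its line in the image (tips at 159 and 236, lines at 160 and 236.5), and the scene view shows the tips just above the block. Hold for 2 s, with a height check afterwards.

Request:
step_arm --rows '[[[-0.46,0,0,0,0,0,0],[-0.46,0,0,0,0,0,0],[-0.46,0,0,0,0,0,0],[-0.46,0,0,0,0,0,0],[-0.46,0,0,0,0,0,0],[-0.46,0,0,0,0,0,0],[-0.46,0,0,0,0,0,0],[-0.46,0,0,0,0,0,0],[-0.46,0,0,0,0,0,0],[-0.46,0,0,0,0,0,0],[-0.46,0,0,0,0,0,0],[-0.46,0,0,0,0,0,0]]]'

```text
clock: 11.25
tool_pos: [0.4974, -0.094, 0.0906]
orientation: [-90.0, -0.0, -12.3]
force: [-0.3, -0.3, -0.0]
opening: 0.0233
```

Run:
```python
from h import *
import pickle
p,t,q=pickle.load(open('w6.pkl','rb'))
y=np.radians(-12.27);uy=np.array([-np.sin(y),np.cos(y),0]); ux=np.array([np.cos(y),np.sin(y),0])
for z in (.026,.032,.040):
    T=[np.r_[t[:2],z]+s*.007*uy for s in(-1,1)]
    w=(proj(p,T)-[220,180])/.3; s=(proj(q,T)-[208,222])/.15+[400,0]
    print(z,'wrist crop',w.round(0).tolist(),'scene crop',s.round(0).tolist())
for n,c in [('L1',(160,80)),('L2',(236.5,80))]:
    X=ray(p,(219.8+c[0]*.3,179.8+c[1]*.3),.025); print(n,((X-t)@uy*1e3).round(1))
for n,c in [('tL',(159,130)),('tR',(236,130))]:
    X=ray(p,(219.8+c[0]*.3,179.8+c[1]*.3),.032); print(n,((X-t)@uy*1e3).round(1),((X-t)@ux*1e3).round(1))
o=ctrl.get_obs();print(o['clock'],o['force'],o['tool_pos'],o['opening'])
```

```text
0.026 wrist crop [[158.0, 131.0], [234.0, 131.0]] scene crop [[585.0, 241.0], [620.0, 219.0]]
0.032 wrist crop [[157.0, 141.0], [235.0, 141.0]] scene crop [[585.0, 225.0], [620.0, 203.0]]
0.04 wrist crop [[156.0, 155.0], [236.0, 155.0]] scene crop [[584.0, 203.0], [619.0, 181.0]]
L1 -6.8
L2 7.3
tL -6.8 -2.1
tR 7.1 -2.1
11.25 [-0.32221579 -0.32368398 -0.0483319 ] [ 0.49743436 -0.09402084  0.09057154] 0.023310969940895154
```

Run:
```python
from plant import ctrl
print(ctrl.close_job())
o=ctrl.get_obs();print(o['clock'],o['opening'],o['tool_pos'])
```

```text
the job is handed in; nothing more can be done
None
the job is handed in; nothing more can be done
```

I took the tweezers out of the stand, carried them upright to block_narrow and squeezed them to the marked gap. I handed the job in at about 11.3 s while still holding them there. The hand-in gave no verdict, so success is not confirmed.

- **Grip:** I held them high on the ribbed pads so the gripper body would clear the head.
- **Alignment:** before a final 1.5 s hold, the tips measured -6.8 and +7.1 mm from the tool centre and the lines -6.8 and +7.3 mm. That is a tip gap of about 14 mm.
- **Height:** the scene camera put the tips about 7 mm above the block. The wrist view agreed only after allowing for the tips' 6 mm width; at face value it read lower.
- **Steadiness:** after the hold, the outside force read about 0.5 N or less, with no sign of contact. The opening read 23.3 mm, against 23.6 mm just before. I put that down to noise; if real, the tips would be about 0.6 mm closer, still inside the 11–17 mm range.
- **Other objects:** the trimmer was still standing in the picture taken after the lift. I did not take a last picture of the whole bench, but the moves were planned clear of everything else.

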